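# Dip the airbrush compressor's oil and hold the gauge up for reading

### The arm

A 6-joint arm with a two-finger parallel gripper is mounted at the origin on the work surface. World frame = base frame: x ahead of the robot, y to its left, z up, the work surface at z = 0. Lengths are in m, angles in rad, forces in N, time in s.
With the tool pointing down it reaches from about 0.25 to 0.775 m from the base axis. Payload 4 kg.
Tool frame: the origin (TCP) lies at the centre of the arm's flange, where the gripper is bolted on; the fingertips stand 199 mm ahead of it and the grasp point (between the pads) lies 180 mm ahead of it; z points along the fingers, y is the line along which they close (so a half turn about z gives the same grasp; the last joint's range is limited). The gripper opens to 94 mm and grips with 3 to 60 N. Pads are 16 mm wide; open, the fingers measure 119 mm over their backs; the gripper's body (75 mm by 177 mm) begins 78 mm behind the grasp point.
Start: joints at [1.212, 0.087, 1.371, -0, 1.684, -0.103], TCP at [0.139, 0.532, 0.405] pointing down, gripper open.
Joint ranges: [-3.1, 3.1], [-0.76, 2.03], [0.27, 2.55], [-1.08, 4.22], [0.17, 2.65], [-2.57, 2.57]. Speed limits (rad/s): [2.79, 2.79, 3.14, 3.14, 3.14, 3.14].

### API

Orientations are given as [roll, pitch, yaw] about the fixed x, y, z axes, in that order (R = Rz(yaw) Ry(pitch) Rx(roll)).
In Python, from bench import robot, eyes, models gives the robot as it stands.
- The arm moves only by the tool step_arm, never from a script. Its argument "commands" is a list that holds one entry, the list of rows, each a list of 7 numbers: the shift along the tool's x, y, z in mm, then the turn, a rotation vector about the tool's x, y, z in rad, then the finger opening in mm, from 0 to 94. In form: [[[tx, ty, tz, wx, wy, wz, gripper], ...]]. A call has 1 to 20 rows; each row shifts and turns the commanded pose from where the row before left it, along the tool's axes as they then stand; what a row does not reach is not made up. A row lasts 1/8 s, in which the tool goes at most 62.5 mm and 10.7 degrees, less where a joint would pass 70% of its speed; a pose out of reach is approached as far as the arm can. A call is refused whole if a number of a shift passes 62.5 or a number of a turn 0.188, either way. A call with a gripper value outside its range is refused whole. The fingers move at their own pace and stop on an object; the grip force is fixed at half the most. Time passes only in rows, so rows that do not move let the fingers close. It gives the time, the measured TCP pose, the force, the opening and the grip force at its end, in the units of the state.
- robot.get_obs(): the state, without advancing time (a new reading comes with each control period).
- eyes.snapshot(name): name is "side" or "top" or "wrist"; returns a dict with "color" (384x512x3 uint8, red, green, blue), "camera_matrix" (3x3 intrinsics, pixels), "D" ([k1, k2, p1, p2, k3] as OpenCV has them; the pictures are not rectified), "eye" and "rotation" of the camera in the world; the wrist camera has in their place "tool_from_camera" (4x4, takes a point from camera to tool coordinates, whose origin is the TCP and whose axes are the flange's). Camera axes: x right, y up, looking along -z (the intrinsics and any distortion apply to the point x, -y, -z); pixel columns grow to the right and rows downward; lengths in m; the calibration is good to about 2 mm. A picture is of the moment at which its call begins: read the wrist's pose just before it. There is no depth.
- robot.close_job(): hands the job in; it is judged then, once.
Trained networks look in a picture, given as the dict that the camera call returned (one of the last four; its "shot" number tells which), for a name from the list of things; names that differ only in an ending like _2 or _b are one class to them, and where a whole thing is asked for, a point or a joint stands for the part that bears it (a point fixed in the world has none). Each returns a list of dicts, best first, with "confidence" (0 to 1); they miss things now and then, are a little off and sometimes report something else, mostly with a low value. They report only what shows in the picture. A call takes as long as a camera call. They do not tell look-alikes from the thing itself.
- models.masks_of(picture, query): "mask" (384x512 bool, what is visible of it) and "xy" ([column, row] in pixels, amid what is visible of it).
- models.tip_of(picture, query): "xy" ([column, row] in pixels: a listed point, or the origin of a listed thing).
The state is a dict: "time": time; "joint_positions": joint angles; "qvel": joint speeds; "joint_torque": joint torques, N m; "tool_pos": TCP position; "ee_rot": TCP orientation; "wrist_force": force on the tool from outside, world axes, zero at the start; "wrist_torque": the same for the moment, N m; "width": finger opening in m; "finger_force": force on a finger pad.
Only numpy, scipy, OpenCV 4.12 (cv2) and the standard library are available. Lean on these libraries where they do the work, as an engineer would, in place of code of your own. Each camera call takes 0.05 s, during which the arm holds its last target. There are 200 camera calls.

### The job

Check the oil of the airbrush compressor: first switch it off at its red-handled isolator (throw the handle fully over; leave the black-handled lamp switch as it is), then take the yellow-handled gauge rod from its cradle and push it down the compressor's brass dip tube until the collar stops on the mouth. Draw it right out again and bring it over the light pad for reading: finish still holding the rod in the gripper, level and still, its tip over the blue circle and 2 to 12 cm above the pad, touching nothing else. Do not disturb the other things on the desk.

Things in the scene. Friction and masses are not known exactly. Their poses are not given: they have to be found in the camera images.
- isolator (a joint): hinge angle of the red handle of the compressor's isolator (rad): 0 = on (handle leans 0.55 rad to the box's -x side), 1.1 = off (leans 0.55 rad to the box's +x side). Over-centre: it weighs 0.15 kg, pushed beyond the upright (0.55) it falls by itself to the nearer stop; about 1 N at the tip moves it
- isolator_pivot (a point): point on the isolator's hinge axis, 42 mm above the desk; its frame is that of the fixed grey box (90 x 70 x 40 mm), x = the direction in which the handle is thrown to off (green dot on the +x end, red dot on the -x end), y = hinge axis, z up
- isolator_tip (a point): centre of the free end of the red handle, 70 mm from the hinge; the red paddle is 24 mm wide (along the hinge), 14 mm thick, its upper 45 mm; turns with the handle
- lamp_switch (a joint): hinge angle of the black handle of the lamp switch, the same make as the isolator and standing near it: leave it at 0
- lamp_switch_pivot (a point): point on the lamp switch's hinge axis, 42 mm above the desk; frame as for the isolator's
- rod: loose gauge rod, 0.12 kg. Origin on its axis at the front face of the brass collar; x along the axis to the tip. Steel shaft 6 mm in diameter, x = 0 to 95 mm; collar 34 mm in diameter, x = -6 to 0; yellow bar handle on the same axis, x = -116 to -6 mm, 14 mm wide (y), 18 mm high (z). Starts level in the cradle, axis 50 mm above the desk, z up
- rod_tip (a point): the end of the shaft, on the axis, 95 mm ahead of the collar's front face
- rod_grip (a point): point on the axis in the handle, 50 mm behind the collar's front face: the place to grip across the 14 mm width (nothing of the cradle within 25 mm)
- cradle: fixed wooden cradle for the rod: base 200 x 50 x 6 mm, origin on the desk below the rod's collar face, x as the rod's x at the start. A support with low cheeks (top 48 mm above the desk) under the handle's end at x = -105 mm, another (top 53 mm) under the shaft at x = 55 mm; the rod lifts straight out
- compressor: fixed airbrush compressor, origin on the desk under its blue crankcase; base plate 170 x 360 mm reaching from y = -75 to 285 mm in its own frame, finned head up to 187 mm high at y = 0 to 75 mm, grey motor behind it along +y, 145 mm high; the dip tube is on its -y side
- tube: fixed brass dip tube on the compressor, origin at the centre of its mouth (155 mm above the desk, at x = 0, y = -120 mm of the compressor), z along the tube's axis outward, 35 degrees above the level. 105 mm long, bore 12 mm; the mouth flares over the last 17 mm to about 23 mm, rim 27 mm in outer diameter. The rod goes in along -z until its collar face is at z = 0
- pad: fixed white LED light pad 170 x 170 x 8 mm, origin under its centre
- pad_mark (a point): centre of the blue circle (outer diameter 74 mm) on the pad's top face, 8 mm above the desk
- ink: amber ink jar, 44 mm in diameter, 75 mm high, standing; leave it
- medium: white bottle, 60 mm in diameter, 150 mm high, standing; leave it
- mug: blue mug, 80 mm in diameter, 95 mm high; leave it
- tape: roll of paper tape lying flat, 90 mm in diameter, 25 mm high; leave it
- sketchbook: red sketchbook lying flat, 110 x 160 x 22 mm; leave it
- brush: paint brush lying on the desk; leave it
There are look-alikes about, which are no part of the job. Several things have the shape of the rod; the one meant has the colours described above.

How it is judged:
On the way, in this order (a step that is already met when the one before it is completed fails the run):
1. the compressor's isolator is off (value of joint isolator above 0.95 rad), for 0.2 s.
2. the rod, in the grip, is down the tube with its collar on the mouth (x of rod_tip in the frame of tube between -0.008 and 0.008 m and y of rod_tip in the frame of tube between -0.008 and 0.008 m and contact force between the fingers and rod above 1 N and z of rod in the frame of tube between -0.004 and 0.005 m and angle between the x axis of rod and the z axis of tube, either way round below 0.15 rad), for 0.2 s.
3. the rod is drawn right out of the tube (z of rod_tip in the frame of tube above 0.01 m), for 0.1 s.
At the end, for the whole second after the job is handed in: rod gripped (over 1 N), touching neither pad, cradle, compressor nor bystanders, still (20 mm/s), level within 0.15 rad, tip within 37 mm of the circle's centre in plan and 20-120 mm above the pad; isolator over 0.95 rad, lamp switch under 0.15; bystanders within 30 mm of their starts (horizontal distance between rod_tip and pad_mark below 0.037 m and z of rod_tip in the frame of pad_mark between 0.02 and 0.12 m and angle between rod's own x axis and vertical between 1.4208 and 1.7208 rad and contact force between the fingers and rod above 1 N and linear speed of rod below 0.02 m/s and value of joint isolator above 0.95 rad and value of joint lamp_switch below 0.15 rad and contact force between rod and pad below 0.1 N and contact force between rod and cradle below 0.1 N and contact force between rod and compressor below 0.1 N and contact force between rod and ink below 0.1 N and contact force between rod and medium below 0.1 N and contact force between rod and mug below 0.1 N and contact force between rod and tape below 0.1 N and contact force between rod and sketchbook below 0.1 N and contact force between rod and brush below 0.1 N and distance of each of ink, medium, mug, tape, sketchbook, brush from where it was at the start of the episode below 0.03 m); the arm keeps its last pose, push and grip.
It fails at once if the lamp switch is moved (value of joint lamp_switch above 0.3 rad).
It fails at once if a bystander is disturbed (distance of any of ink, medium, mug, tape, sketchbook, brush from where it was at the start of the episode above 0.03 m).
It also fails if it takes over 67 s, if anything falls off the work surface, if the arm or the gripper's body presses on something with over 40 N, if the wrist force passes 120 N, or if a joint passes its speed limit or range.

## Working session

There is one attempt and no reset: what is moved stays moved. The work goes in short steps, Python scripts to look and compute and a tool call to move; the robot and the scene stay as the last step left them, time stands still between calls to the robot, and variables do not carry over. Pictures are saved under pics/ and viewed, at most 10 in all, crops included, and the job is handed in when it is done.

Besides the shell and the picture viewer there is one more tool, called after "Call:" by a JSON object that holds its "api" and its "payload", one argument or row to a line. step_arm: Moves the arm, as the interface text tells. Its arguments: {"type":"object","properties":{"commands":{"type":"array"}},"required":["commands"]}

```bash
mkdir -p pics; cat > h.py <<'E'
import numpy as np, cv2
from scipy.spatial.transform import Rotation as R
from bench import robot, eyes, models
def snap(n,f=None):
    o=robot.get_obs(); p=eyes.snapshot(n)
    if n=="wrist":
        T=np.eye(4); T[:3,:3]=R.from_euler('xyz',o['ee_rot']).as_matrix(); T[:3,3]=o['tool_pos']
        C=T@np.array(p['tool_from_camera'])
    else:
        C=np.eye(4); C[:3,:3]=np.array(p['rotation']); C[:3,3]=p['eye']
    p['C']=C
    if f: cv2.imwrite('pics/'+f,p['color'][:,:,::-1])
    return p
def ray(p,xy):
    u=cv2.undistortPoints(np.array([[xy]],float),np.array(p['camera_matrix'],float),np.array(p['D'],float))[0,0]
    d=p['C'][:3,:3]@np.array([u[0],-u[1],-1]); return p['C'][:3,3],d/np.linalg.norm(d)
def atz(p,xy,z):
    e,d=ray(p,xy); return e+d*(z-e[2])/d[2]
def tri(*prs):
    A=0;b=0
    for p,xy in prs:
        e,d=ray(p,xy); M=np.eye(3)-np.outer(d,d); A=A+M; b=b+M@e
    return np.linalg.solve(A,b)
def proj(p,X):
    c=(np.asarray(X)-p['C'][:3,3])@p['C'][:3,:3]
    return cv2.projectPoints(np.array([[c[0],-c[1],-c[2]]]),np.zeros(3),np.zeros(3),np.array(p['camera_matrix'],float),np.array(p['D'],float))[0].ravel()
E
cat > a.py <<'E'
from h import *
np.set_printoptions(precision=3,suppress=True)
ps={}
for n in("top","side"):
    p=snap(n,n+"0.png"); ps[n]=p; print(n,p['C'][:3,3],p['C'][:3,2])
    for q in["isolator_pivot","isolator_tip","lamp_switch_pivot","rod","rod_tip","rod_grip","compressor","tube","pad_mark","ink","medium","mug","tape","sketchbook","brush","cradle"]:
        print(n,q,[(np.round(r['xy']),round(r['confidence'],2)) for r in models.tip_of(p,q)[:4]])
print(robot.get_obs())
E
python3 a.py
```

```text
top [ 0.32  -0.143  1.173] [-1.424 -1.424 -1.424]
top isolator_pivot [(array([268., 163.]), 0.58)]
top isolator_tip []
top lamp_switch_pivot [(array([215., 161.]), 0.65)]
top rod [(array([405., 200.]), 0.62), (array([322., 220.]), 0.44)]
top rod_tip [(array([293., 212.]), 0.62), (array([404., 173.]), 0.57)]
top rod_grip [(array([345., 216.]), 0.86), (array([405., 213.]), 0.72)]
top compressor [(array([133., 170.]), 0.57), (array([194., 117.]), 0.38)]
top tube [(array([158., 159.]), 0.73)]
top pad_mark [(array([207., 208.]), 0.74), (array([272., 163.]), 0.39)]
top ink [(array([327., 159.]), 0.58)]
top medium [(array([194., 117.]), 0.84), (array([274., 117.]), 0.39)]
top mug [(array([119., 259.]), 0.89), (array([138., 121.]), 0.16)]
top tape [(array([323., 265.]), 0.77)]
top sketchbook [(array([272., 117.]), 0.88), (array([212., 160.]), 0.57)]
top brush [(array([137., 120.]), 0.66), (array([275., 117.]), 0.53), (array([158., 162.]), 0.18)]
top cradle [(array([319., 218.]), 0.85), (array([133., 169.]), 0.19)]
side [0.359 0.875 1.302] [-2.942 -2.942 -2.942]
side isolator_pivot [(array([2
[... 776 characters left out ...]
230., 258.]), 0.69), (array([310., 176.]), 0.64), (array([176., 260.]), 0.35)]
side sketchbook [(array([187., 203.]), 0.85)]
side brush [(array([170., 309.]), 0.57), (array([237., 190.]), 0.34)]
side cradle [(array([277., 176.]), 0.81)]
{'time': 1.7, 'joint_positions': array([ 1.212,  0.087,  1.371, -0.   ,  1.684, -0.103]), 'qvel': array([-0.001, -0.   , -0.002, -0.001, -0.001, -0.001]), 'joint_torque': array([  0.   , -34.004, -30.259,   0.072,   0.024,  -0.   ]), 'tool_pos': array([0.139, 0.532, 0.405]), 'ee_rot': array([3.142, 0.   , 2.886]), 'wrist_force': array([ 0.158, -1.496, -0.491]), 'wrist_torque': array([-0.007, -0.015,  0.019]), 'finger_force': 0.0, 'width': 0.09412214887425928}
```

```bash
python3 - <<'E'
s=open('h.py').read()
s=s.replace("C[:3,:3]=np.array(p['rotation'])","r=np.array(p['rotation']); C[:3,:3]=r if r.shape==(3,3) else R.from_euler('xyz',r).as_matrix()")
open('h.py','w').write(s)
E
python3 - <<'E'
from h import *
import pickle
for n in("top","side"):
    p=snap(n); print(p['rotation'],p['camera_matrix'],p['D']); pickle.dump(p,open(n+'.pkl','wb'))
a=[cv2.imread(f'pics/{n}0.png') for n in("top","side")]
cv2.imwrite('pics/t.png',cv2.resize(a[0],(800,600),interpolation=cv2.INTER_CUBIC))
cv2.imwrite('pics/s.png',cv2.resize(a[1],(800,600),interpolation=cv2.INTER_CUBIC))
E
```

```text
[ 0.20973    -0.00598368 -1.42390599] [[371.25909668   0.         254.7287007 ]
 [  0.         371.25909668 184.40427432]
 [  0.           0.           1.        ]] [-0.07871984  0.          0.          0.          0.        ]
[ 0.71292722 -0.01266953 -2.94243588] [[448.99987218   0.         255.63768483]
 [  0.         448.99987218 193.00802882]
 [  0.           0.           1.        ]] [-0.12719078  0.          0.          0.          0.        ]
```

View pics/t.png

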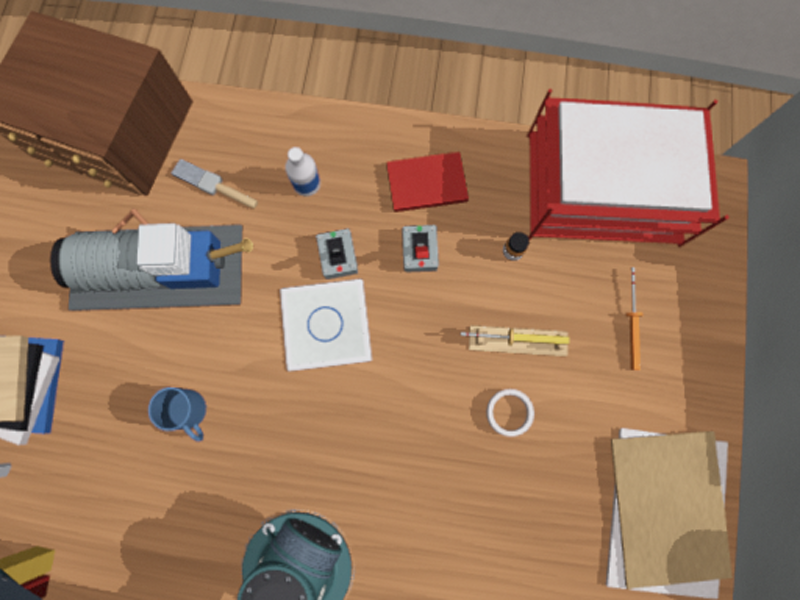

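View pics/s.png

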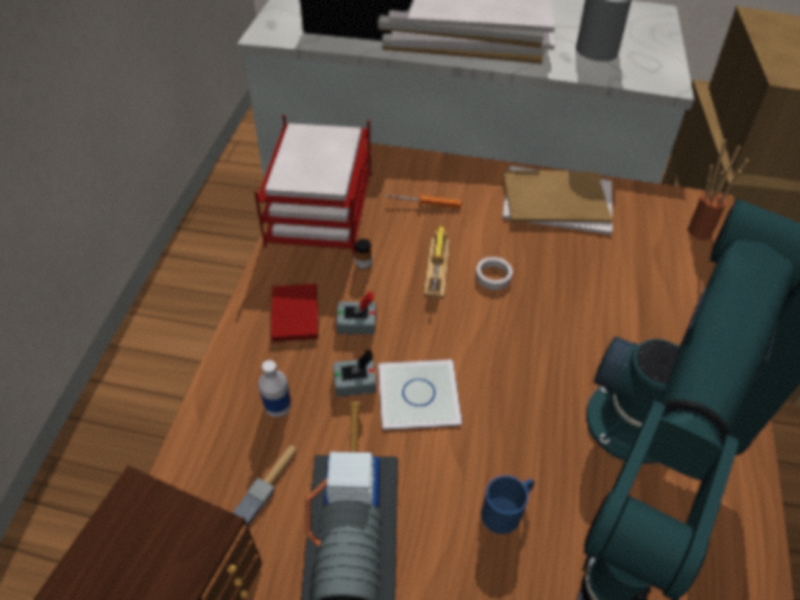

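```bash
python3 - <<'E'
from h import *
import pickle
np.set_printoptions(precision=3,suppress=True)
t=pickle.load(open('top.pkl','rb'));s=pickle.load(open('side.pkl','rb'))
for p in(t,s):
    p['C'][:3,:3]=R.from_euler('xyz',p['rotation']).as_matrix()
k=800/512
def T(n,xy,z): print(n,'top',atz(t,np.array(xy)/k,z))
def S(n,xy,z): print(n,'side',atz(s,np.array(xy)/k,z))
T('iso green',(420,231),.04);T('iso red',(421,265),.04);S('iso g',(342,315),.04);S('iso r',(374,316),.04)
T('lamp green',(334,236),.04);T('lamp red',(340,269),.04)
T('pad',(325,324),.008);S('pad',(419,392),.008)
T('mouth',(248,247),.155);S('mouth',(355,404),.155);print(tri((t,np.array((248,247))/k),(s,np.array((355,404))/k)))
T('base corners',(241,226),.01);T('',(240,304),.01);T('',(70,309),.01)
T('rod end',(569,341),.05);T('collar',(510,336),.05);T('tip',(463,334),.05);T('cradle',(469,341),.003);T('cr',(568,350),.003)
S('rod end',(440,228),.05)
for n,xy in dict(ink=(514,255),medium=(310,190),mug=(177,415),book1=(390,210),book2=(467,203),tape=(511,412),brush=(255,205)).items(): T(n,xy,0)
E
```

```text
iso green top [ 0.684 -0.142  0.04 ]
iso red top [ 0.614 -0.153  0.04 ]
iso g side [ 0.683 -0.13   0.04 ]
iso r side [ 0.609 -0.142  0.04 ]
lamp green top [0.648 0.03  0.04 ]
lamp red top [0.581 0.007 0.04 ]
pad top [0.471 0.022 0.008]
pad side [0.47  0.023 0.008]
mouth top [0.571 0.165 0.155]
mouth side [0.573 0.173 0.155]
[0.574 0.168 0.147]
base corners top [0.65  0.233 0.01 ]
 top [0.485 0.201 0.01 ]
 top [0.421 0.555 0.01 ]
rod end top [ 0.502 -0.462  0.05 ]
collar top [ 0.495 -0.345  0.05 ]
tip top [ 0.486 -0.254  0.05 ]
cradle top [ 0.48  -0.272  0.003]
cr top [ 0.491 -0.475  0.003]
rod end side [ 0.505 -0.46   0.05 ]
ink top [ 0.675 -0.344  0.   ]
medium top [0.754 0.105 0.   ]
mug top [0.246 0.286 0.   ]
book1 top [ 0.734 -0.072  0.   ]
book2 top [ 0.774 -0.232  0.   ]
tape top [ 0.352 -0.373  0.   ]
brush top [0.703 0.216 0.   ]
```

Call:
{"api": "step_arm", "payload": {
  "commands": [
    [[0, 0, 0, 0, 0, 0.166, 0], [0, 0, 0, 0, 0, 0.166, 0], [0, 0, 0, 0, 0, 0.166, 0], [0, 0, 0, 0, 0, 0.166, 0], [0, 0, 0, 0, 0, 0.166, 0], [0, 0, 0, 0, 0, 0.166, 0], [0, 0, 0, 0, 0, 0.164, 0], [-50, 21.5, 0, 0, 0, 0, 0], [-50, 21.5, 0, 0, 0, 0, 0], [-50, 21.5, 0, 0, 0, 0, 0], [-50, 21.5, 0, 0, 0, 0, 0], [-50, 21.5, 0, 0, 0, 0, 0], [-50, 21.5, 0, 0, 0, 0, 0], [-50, 21.5, 0, 0, 0, 0, 0], [-50, 21.5, 0, 0, 0, 0, 0], [-50, 21.5, 0, 0, 0, 0, 0], [-50, 21.5, 0, 0, 0, 0, 0], [-50, 21.5, 0, 0, 0, 0, 0], [-50, 21.5, 0, 0, 0, 0, 0]]
  ]
}}

```text
time: 4.18
tool_pos: [0.4873, -0.0226, 0.4049]
ee_rot: [3.141, -0.0, 1.725]
wrist_force: [0.6, 0.5, 0.8]
width: 0.0003
finger_force: 0.0
```

Call:
{"api": "step_arm", "payload": {
  "commands": [
    [[-48, 22, 0, 0, 0, 0, 0], [-48, 22, 0, 0, 0, 0, 0], [-47, 22, 0, 0, 0, 0, 0], [0, 0, 0, 0, 0, 0, 0], [0, 0, 0, 0, 0, 0, 0]]
  ]
}}

```text
time: 4.8
tool_pos: [0.5739, -0.1518, 0.4044]
ee_rot: [-3.141, -0.001, 1.726]
wrist_force: [0.2, 0.5, -0.7]
width: 0.0004
finger_force: 0.0
```

```bash
python3 - <<'E'
from h import *
np.set_printoptions(precision=3,suppress=True)
p=snap("wrist","w1.png"); 
for q in["isolator_pivot","isolator_tip"]:
  for r in models.tip_of(p,q): print(q,r['xy'],r['confidence'],atz(p,r['xy'],.042 if 'pivot' in q else .102))
print(robot.get_obs()['tool_pos'], robot.get_obs()['joint_positions'])
im=cv2.imread('pics/w1.png');cv2.imwrite('pics/w1.png',cv2.resize(im,(768,576)))
E
```

```text
isolator_pivot [314.9, 188.3] 0.81 [ 0.653 -0.146  0.042]
isolator_pivot [317.3, 46.3] 0.6 [0.62  0.021 0.042]
isolator_tip [293.9, 196.7] 0.9 [ 0.617 -0.148  0.102]
[ 0.573 -0.151  0.405] [-0.353  0.183  1.262  0.     1.696 -0.509]
```

View pics/w1.png

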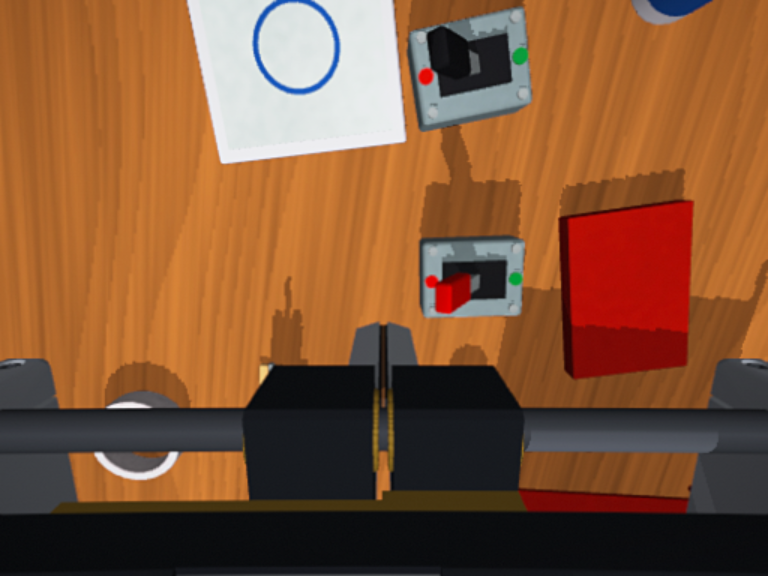

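Call:
{"api": "step_arm", "payload": {
  "commands": [
    [[-5, 0, 40, 0, 0, 0, 0], [0, 0, 40, 0, 0, 0, 0], [0, 0, 40, 0, 0, 0, 0], [0, 0, 0, 0, 0, 0, 0], [0, 12, 0, 0, 0, 0, 0], [0, 12, 0, 0, 0, 0, 0], [0, 12, 0, 0, 0, 0, 0], [0, 12, 0, 0, 0, 0, 0], [0, 12, 0, 0, 0, 0, 0], [0, 12, 0, 0, 0, 0, 0], [0, 11, 0, 0, 0, 0, 0], [0, 0, 0, 0, 0, 0, 0], [0, 0, 0, 0, 0, 0, 0], [0, 0, 0, 0, 0, 0, 0], [0, -30, 0, 0, 0, 0, 0], [0, -40, 0, 0, 0, 0, 0], [0, 0, -60, 0, 0, 0, 0], [0, 0, -60, 0, 0, 0, 0], [0, 0, 0, 0, 0, 0, 0]]
  ]
}}

```text
time: 7.32
tool_pos: [0.5873, -0.1551, 0.4126]
ee_rot: [3.129, 0.007, 1.725]
wrist_force: [-0.1, 0.8, 0.5]
width: 0.0006
finger_force: 0.0
```

```bash
python3 - <<'E'
from h import *
np.set_printoptions(precision=3,suppress=True)
p=snap("wrist","w2.png"); print(robot.get_obs()['tool_pos'])
for q in["isolator_tip"]:
  for r in models.tip_of(p,q): print(q,r['xy'],r['confidence'],atz(p,r['xy'],.042 if 'pivot' in q else .102))
E
```

```text
[ 0.587 -0.155  0.409]
isolator_tip [344.4, 185.9] 0.72 [ 0.69  -0.134  0.102]
isolator_tip [301.7, 40.7] 0.7 [0.613 0.002 0.102]
```

Call:
{"api": "step_arm", "payload": {
  "commands": [
    [[-50, -22, 0, 0, 0, 0, 60], [-50, -22, 0, 0, 0, 0, 60], [-50, -22, 0, 0, 0, 0, 60], [-50, -23, 0, 0, 0, 0, 60], [-50, -23, 0, 0, 0, 0, 60], [-48, -22, 0, 0, 0, 0, 60], [0, 0, 0, 0, 0, 0.08, 60], [0, 0, 0, 0, 0, 0, 60], [0, 0, 0, 0, 0, 0, 60]]
  ]
}}

```text
time: 8.55
tool_pos: [0.5015, -0.4695, 0.4033]
ee_rot: [-3.14, -0.002, 1.648]
wrist_force: [-0.2, 0.3, 0.1]
width: 0.0598
finger_force: 0.0
```

```bash
python3 - <<'E'
from h import *
np.set_printoptions(precision=3,suppress=True)
p=snap("wrist","w3.png"); print(robot.get_obs()['tool_pos'],robot.get_obs()['ee_rot'])
for q in["rod_grip","rod","rod_tip"]:
  for r in models.tip_of(p,q): print(q,r['xy'],r['confidence'],atz(p,r['xy'],.05))
im=p['color'].astype(int); m=(im[...,0]>150)&(im[...,1]>140)&(im[...,2]<90)
n,l,st,ce=cv2.connectedComponentsWithStats(m.astype(np.uint8)); i=1+st[1:,4].argmax(); print(st[i],ce[i])
ys,xs=np.where(l==i); v=cv2.fitLine(np.c_[xs,ys].astype(np.float32),cv2.DIST_L2,0,.01,.01).ravel()
c=v[2:];d=v[:2]; A,B=atz(p,c-40*d,.057),atz(p,c+40*d,.057); print(atz(p,c,.057),np.arctan2(*(B-A)[[1,0]]))
cv2.imwrite('pics/w3.png',cv2.resize(cv2.imread('pics/w3.png'),(768,576)))
E
```

```text
[ 0.502 -0.469  0.404] [-3.141 -0.001  1.648]
rod_grip [270.1, 265.9] 0.79 [ 0.531 -0.582  0.05 ]
rod_grip [253.9, 122.9] 0.69 [ 0.494 -0.392  0.05 ]
rod [304.3, 264.7] 0.84 [ 0.578 -0.576  0.05 ]
rod [255.9, 78.0] 0.76 [ 0.492 -0.342  0.05 ]
[ 251   82   13   95 1120] [257.495 128.374]
[ 0.499 -0.399  0.057] -1.4910314515200078
```

View pics/w3.png

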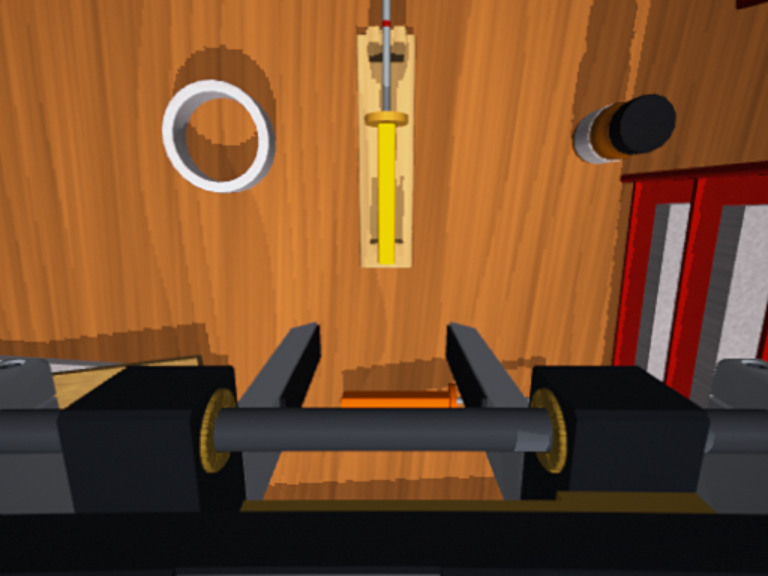

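Call:
{"api": "step_arm", "payload": {
  "commands": [
    [[40, 0, 0, 0, 0, 0, 60], [39, 1, 0, 0, 0, 0, 60], [0, 0, 50, 0, 0, 0, 60], [0, 0, 50, 0, 0, 0, 60], [0, 0, 50, 0, 0, 0, 60], [0, 0, 23, 0, 0, 0, 60], [0, 0, 0, 0, 0, 0, 60], [0, 0, 0, 0, 0, 0, 0], [0, 0, 0, 0, 0, 0, 0], [0, 0, 0, 0, 0, 0, 0], [0, 0, 0, 0, 0, 0, 0], [0, 0, 0, 0, 0, 0, 0]]
  ]
}}

```text
time: 10.25
tool_pos: [0.4964, -0.3912, 0.2319]
ee_rot: [3.141, 0.0, 1.646]
wrist_force: [0.0, -0.6, 1.4]
width: 0.0139
finger_force: 30.4
```

Call:
{"api": "step_arm", "payload": {
  "commands": [
    [[0, 0, -40, 0, 0, 0, 0], [0, 0, -50, 0, 0, 0, 0], [0, 0, -50, 0, 0, 0, 0], [0, 0, -50, 0, 0, 0, 0], [48, 18, 0, 0, 0, 0, 0], [48, 18, 0, 0, 0, 0, 0], [48, 18, 0, 0, 0, 0, 0], [48, 18, 0, 0, 0, 0, 0], [48, 18, 0, 0, 0, 0, 0], [48, 18, 0, 0, 0, 0, 0], [48, 16, 0, 0, 0, 0, 0], [0, 0, 0, 0, 0, -0.11, 0], [0, 0, 0, 0, -0.15, 0, 0], [0, 0, 0, 0, -0.15, 0, 0], [0, 0, 0, 0, -0.15, 0, 0], [0, 0, 0, 0, -0.16, 0, 0], [0, 0, 0, 0, 0, 0, 0], [0, 0, 0, 0, 0, 0, 0]]
  ]
}}

```text
time: 12.5
tool_pos: [0.5948, -0.0468, 0.4214]
ee_rot: [-3.141, 0.607, 1.756]
wrist_force: [-1.3, -0.5, -1.4]
width: 0.0138
finger_force: 30.0
```

```bash
python3 - <<'E'
from h import *
np.set_printoptions(precision=3,suppress=True)
p=snap("wrist","w4.png"); o=robot.get_obs();print(o['tool_pos'],o['ee_rot'],o['joint_positions'],o['wrist_force'])
print(R.from_euler('xyz',o['ee_rot']).as_matrix())
for q in["rod","rod_tip","tube"]:
  for r in models.tip_of(p,q): print(q,r['xy'],r['confidence'],atz(p,r['xy'],.155))
cv2.imwrite('pics/w4.png',cv2.resize(cv2.imread('pics/w4.png'),(768,576)))
E
```

```text
[ 0.595 -0.047  0.422] [3.141 0.608 1.755] [-0.032  0.157  1.314 -0.592  1.531 -0.235] [ 0.265 -0.539 -0.89 ]
[[-0.151  0.983  0.105]
 [ 0.807  0.183 -0.561]
 [-0.571  0.    -0.821]]
rod [254.8, 159.3] 0.59 [ 0.62  -0.183  0.155]
rod [210.1, 244.6] 0.49 [ 0.584 -0.365  0.155]
```

View pics/w4.png

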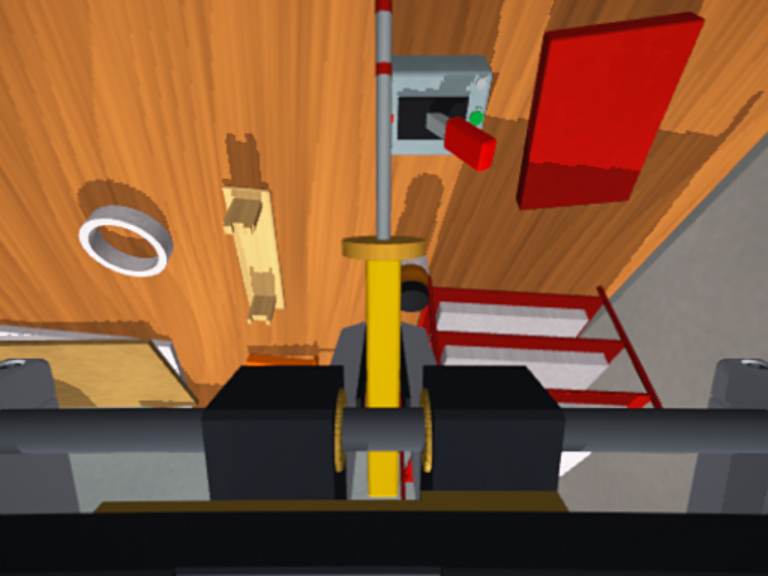

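```bash
python3 - <<'E'
import cv2,numpy as np
a=cv2.imread('pics/top0.png')[130:200,120:180]; b=cv2.imread('pics/side0.png')[235:305,200:260]
f=lambda x:cv2.resize(x,None,fx=6.6,fy=6.6,interpolation=cv2.INTER_CUBIC)
cv2.imwrite('pics/tube.png',np.hstack([f(a),f(b)]))
E
```

```text
(no output)
```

View pics/tube.png

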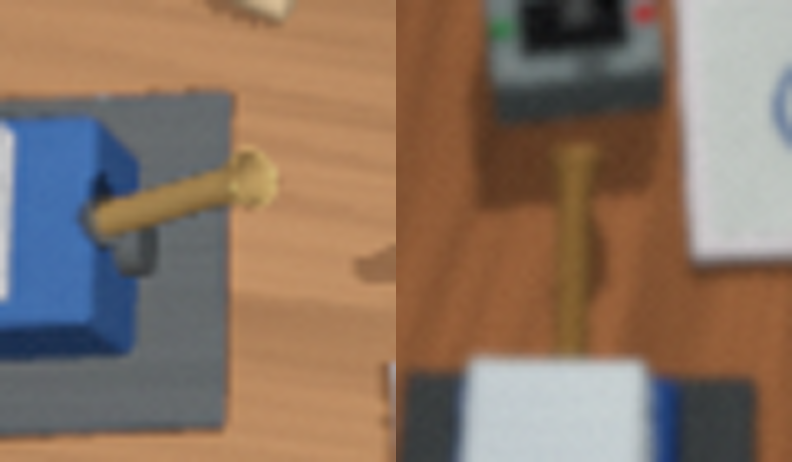

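Call:
{"api": "step_arm", "payload": {
  "commands": [
    [[30, 5, -20, 0, 0, 0, 0], [30, 6, -20, 0, 0, 0, 0], [30, 6, -20, 0, 0, 0, 0], [25, 0, -24, 0, 0, 0, 0], [0, 0, 0, 0, 0, 0, 0], [0, 0, 0, 0, 0, 0, 0]]
  ]
}}

```text
time: 13.45
tool_pos: [0.5854, 0.0957, 0.4247]
ee_rot: [3.141, 0.61, 1.755]
wrist_force: [-0.8, -1.0, -1.6]
width: 0.0138
finger_force: 30.0
```

```bash
python3 - <<'E'
from h import *
np.set_printoptions(precision=3,suppress=True)
t=snap("top","t5.png");s=snap("side","s5.png")
M=[(t,(158.6,157.0)),(s,(227.3,257.8))]
print('tri',tri(*M),[atz(p,x,.155) for p,x in M])
o=robot.get_obs();A=R.from_euler('xyz',o['ee_rot']).as_matrix();P=lambda v:np.array(o['tool_pos'])+A@np.array(v)
tip=P([.145,0,.18]);col=P([.05,0,.18]);print('tip',tip,'col',col,o['tool_pos'])
out=[]
for p,x in M:
    im=p['color'][:,:,::-1].copy(); im=cv2.resize(im,None,fx=5,fy=5,interpolation=cv2.INTER_CUBIC)
    for X,c in((tip,(0,0,255)),(col,(255,0,255)),(P([-.066,0,.18]),(0,255,0))):
        q=proj(p,X);print(q); cv2.circle(im,tuple(int(v) for v in (q+.5)*5),4,c,1)
    cv2.circle(im,tuple(int((v+.5)*5) for v in x),4,(255,255,255),1)
    cx,cy=int(x[0]*5),int(x[1]*5); out.append(im[cy-300:cy+250,cx-130:cx+260])
cv2.imwrite('pics/c5.png',np.hstack(out))
E
```

```text
tri [0.575 0.167 0.151] [array([0.574, 0.166, 0.155]), array([0.573, 0.17 , 0.155])]
tip [0.583 0.111 0.194] col [0.597 0.034 0.248] [0.585 0.095 0.425]
[175.339 152.909]
[200.876 145.769]
[236.232 135.957]
[228.572 234.045]
[229.362 202.761]
[230.355 165.124]
```

View pics/c5.png

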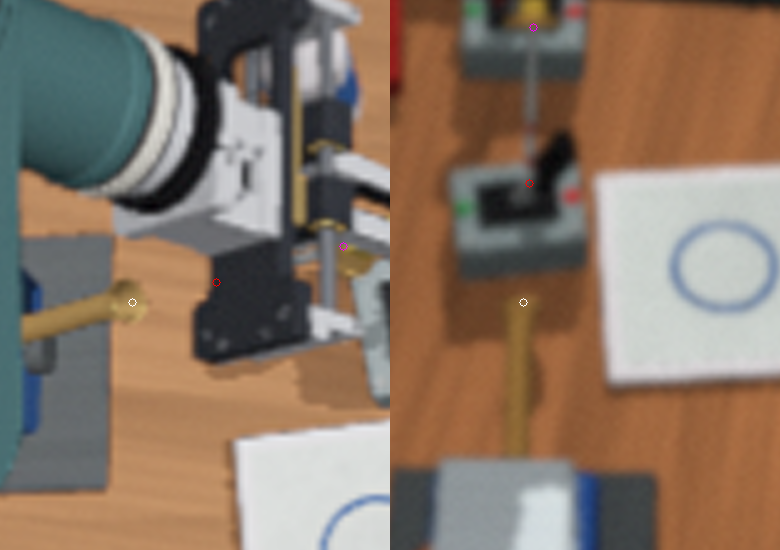

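```bash
python3 - <<'E'
from h import *
import pickle
np.set_printoptions(precision=2,suppress=True)
for n,m,bs in(('top',(.574,.167),None),('side',(.574,.167),None)):
    p=pickle.load(open(n+'.pkl','rb'));p['C'][:3,:3]=R.from_euler('xyz',p['rotation']).as_matrix()
    for y in(.13,.16,.19,.22):
        ax=np.array([.819*np.sin(y),-.819*np.cos(y),.574]);M=np.array([.574,.167,.155]);print(n,y,proj(p,M),proj(p,M-.07*ax)-proj(p,M))
    # colour mask of tube
    im=p['color']; h=cv2.cvtColor(im,cv2.COLOR_RGB2HSV)
    for r in (range(130,170) if n=='side' else []): pass
t=cv2.imread('pics/tube.png')
print('top obs dir',(np.array((105,222))-np.array((255,178)))/6.6,'side obs dir',(np.array((568,350))-np.array((576,152)))/6.6)
E
```

```text
top 0.13 [158.27 156.96] [-15.75   3.5 ]
top 0.16 [158.27 156.96] [-15.79   4.06]
top 0.19 [158.27 156.96] [-15.81   4.62]
top 0.22 [158.27 156.96] [-15.82   5.18]
side 0.13 [227.37 256.96] [-1.57 23.32]
side 0.16 [227.37 256.96] [-1.   23.35]
side 0.19 [227.37 256.96] [-0.43 23.37]
side 0.22 [227.37 256.96] [ 0.14 23.38]
top obs dir [-22.73   6.67] side obs dir [-1.21 30.  ]
```

Call:
{"api": "step_arm", "payload": {
  "commands": [
    [[30, 1, 0, 0, 0, 0, 0], [25, 0, 0, 0, 0, 0, 0], [10, 0, 0, 0, 0, 0, 0], [10, 0, 0, 0, 0, 0, 0], [10, 0, 0, 0, 0, 0, 0], [10, 0, 0, 0, 0, 0, 0], [5, 0, 0, 0, 0, 0, 0], [0, 0, 0, 0, 0, 0, 0], [0, 0, 0, 0, 0, 0, 0]]
  ]
}}

```text
time: 14.68
tool_pos: [0.5712, 0.1771, 0.3676]
ee_rot: [3.141, 0.609, 1.756]
wrist_force: [0.9, 1.2, -1.1]
width: 0.0135
finger_force: 30.0
```

Call:
{"api": "step_arm", "payload": {
  "commands": [
    [[10, 0, 0, 0, 0, 0, 0], [10, 0, 0, 0, 0, 0, 0], [10, 0, 0, 0, 0, 0, 0], [10, 0, 0, 0, 0, 0, 0], [10, 0, 0, 0, 0, 0, 0], [0, 0, 0, 0, 0, 0, 0], [0, 0, 0, 0, 0, 0, 0]]
  ]
}}

```text
time: 15.55
tool_pos: [0.5636, 0.2178, 0.3385]
ee_rot: [-3.142, 0.609, 1.757]
wrist_force: [1.2, 2.5, -0.5]
width: 0.0136
finger_force: 30.0
```

```bash
python3 - <<'E'
from h import *
p=snap("wrist","w6.png")
cv2.imwrite('pics/w6.png',cv2.resize(cv2.imread('pics/w6.png'),(768,576)))
E
```

```text
(no output)
```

View pics/w6.png

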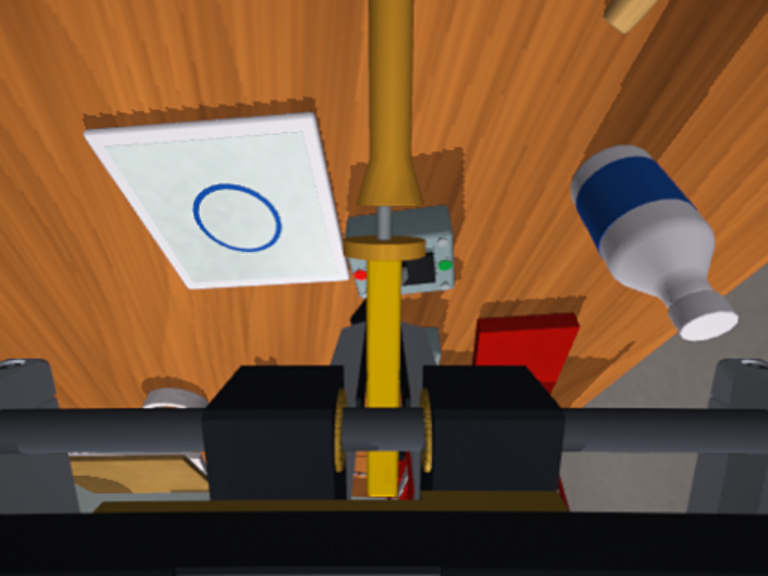

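Call:
{"api": "step_arm", "payload": {
  "commands": [
    [[6, 1, 0, 0, 0, 0, 0], [5, 1, 0, 0, 0, 0, 0], [3, 0, 0, 0, 0, 0, 0], [0, 0, 0, 0, 0, 0, 0]]
  ]
}}

```text
time: 16.1
tool_pos: [0.5634, 0.2291, 0.3304]
ee_rot: [-3.14, 0.61, 1.757]
wrist_force: [-0.7, 0.8, -1.0]
width: 0.0137
finger_force: 30.0
```

Call:
{"api": "step_arm", "payload": {
  "commands": [
    [[2, 0, 0, 0, 0, 0, 0], [2, 0, 0, 0, 0, 0, 0], [1, 0, 0, 0, 0, 0, 0], [0, 0, 0, 0, 0, 0, 0]]
  ]
}}

```text
time: 16.6
tool_pos: [0.5632, 0.2304, 0.3296]
ee_rot: [3.14, 0.617, 1.751]
wrist_force: [-0.9, -9.3, 5.5]
width: 0.014
finger_force: 30.0
```

Call:
{"api": "step_arm", "payload": {
  "commands": [
    [[1, 0, 0, 0, 0, 0, 0], [0, 0, 0, 0, 0, 0, 0], [0, 0, 0, 0, 0, 0, 0]]
  ]
}}

```text
time: 16.98
tool_pos: [0.5632, 0.2307, 0.3295]
ee_rot: [3.14, 0.619, 1.75]
wrist_force: [-0.7, -10.4, 6.0]
width: 0.0138
finger_force: 30.0
```

```bash
python3 - <<'E'
from h import *
p=snap("wrist","w7.png")
b=cv2.imread('pics/w7.png')[100:200,200:310]
cv2.imwrite('pics/w7.png',cv2.resize(b,None,fx=5,fy=5,interpolation=cv2.INTER_CUBIC))
E
```

```text
(no output)
```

View pics/w7.png

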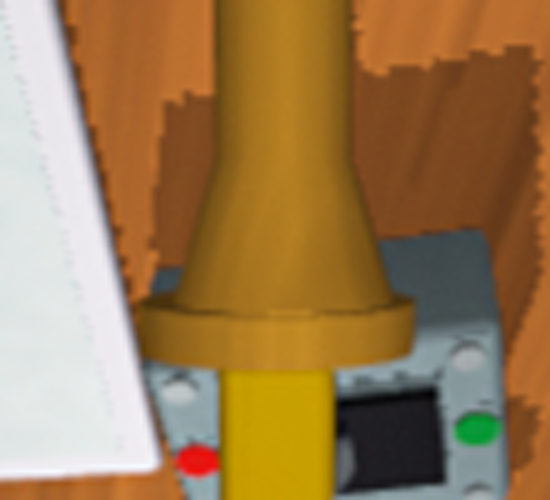

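Call:
{"api": "step_arm", "payload": {
  "commands": [
    [[-6, 0, 0, 0, 0, 0, 0], [-15, 0, 0, 0, 0, 0, 0], [-20, 0, 0, 0, 0, 0, 0], [-20, 0, 0, 0, 0, 0, 0], [-20, 0, 0, 0, 0, 0, 0], [-20, 0, 0, 0, 0, 0, 0], [-20, 0, 0, 0, 0, 0, 0], [-20, 0, 0, 0, 0, 0, 0], [-20, 0, 0, 0, 0, 0, 0], [-40, 0, 0, 0, 0, 0, 0], [0, 0, 0, 0, 0.15, 0, 0], [0, 0, 0, 0, 0.15, 0, 0], [0, 0, 0, 0, 0.15, 0, 0], [0, 0, 0, 0, 0.16, 0, 0], [0, 0, 0, 0, 0, 0, 0], [0, 0, 0, 0, 0, 0, 0]]
  ]
}}

```text
time: 19.02
tool_pos: [0.5929, 0.0714, 0.4425]
ee_rot: [3.142, 0.003, 1.755]
wrist_force: [-0.2, -1.6, -0.8]
width: 0.0135
finger_force: 30.0
```

Call:
{"api": "step_arm", "payload": {
  "commands": [
    [[-34, -26, 0, 0, 0, 0, 0], [-34, -26, 0, 0, 0, 0, 0], [-34, -26, 0, 0, 0, 0, 0], [-34, -26, 0, 0, 0, 0, 0], [-34, -25, 0, 0, 0, 0, 0], [0, 0, 50, 0, 0, 0, 0], [0, 0, 50, 0, 0, 0, 0], [0, 0, 50, 0, 0, 0, 0], [0, 0, 34, 0, 0, 0, 0], [0, 0, 0, 0, 0, 0, 0], [0, 0, 0, 0, 0, 0, 0], [0, 0, 0, 0, 0, 0, 0], [0, 0, 0, 0, 0, 0, 0]]
  ]
}}

```text
time: 20.65
tool_pos: [0.4979, -0.1191, 0.2601]
ee_rot: [3.139, 0.002, 1.756]
wrist_force: [-0.7, 0.4, -1.3]
width: 0.0139
finger_force: 30.0
```

```bash
python3 - <<'E'
from h import *
t=snap("top");s=snap("side")
o=robot.get_obs();print(o['qvel'],o['tool_pos'],o['ee_rot'])
A=R.from_euler('xyz',o['ee_rot']).as_matrix();tip=np.array(o['tool_pos'])+A@np.array([.145,0,.18]);print(tip)
out=[]
for p in(t,s):
    im=cv2.resize(p['color'][:,:,::-1].copy(),None,fx=4,fy=4,interpolation=cv2.INTER_CUBIC); q=proj(p,tip)
    cv2.circle(im,tuple(int(v) for v in (q+.5)*4),5,(0,0,255),1); c=proj(p,[.4705,.0225,.008])*4
    out.append(im[int(c[1])-300:int(c[1])+200,int(c[0])-200:int(c[0])+200])
cv2.imwrite('pics/f.png',np.hstack(out))
E
```

```text
[ 0.00025627  0.00522763  0.00964217  0.00185483 -0.00150782  0.0005128 ] [ 0.49762299 -0.1190798   0.25939847] [3.14002090e+00 9.53045831e-04 1.75582656e+00]
[0.4712561  0.02332852 0.07926058]
```

View pics/f.png

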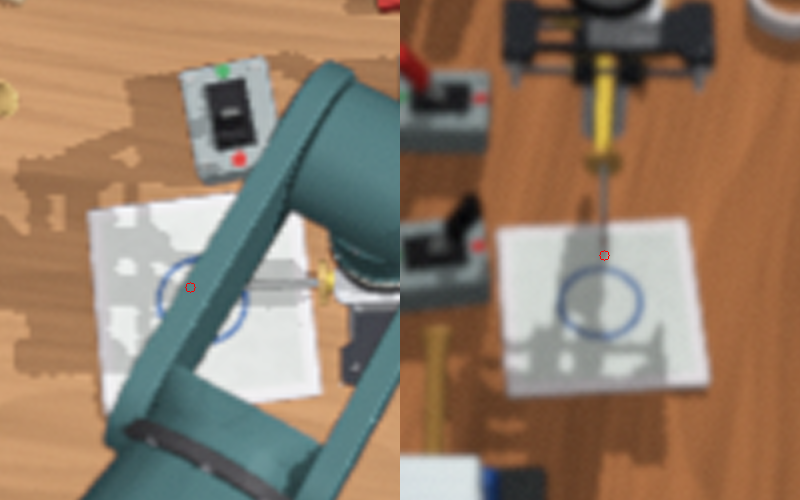

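Call:
{"api": "step_arm", "payload": {
  "commands": [
    [[0, 0, 0, 0, 0, 0, 0], [0, 0, 0, 0, 0, 0, 0], [0, 0, 0, 0, 0, 0, 0], [0, 0, 0, 0, 0, 0, 0]]
  ]
}}

```text
time: 21.25
tool_pos: [0.4974, -0.119, 0.2583]
ee_rot: [-3.141, -0.0, 1.756]
wrist_force: [0.6, -1.1, -1.7]
width: 0.0139
finger_force: 30.0
```

```bash
python3 -c "
from bench import robot
print(robot.close_job())"
```

```text
the job is handed in; nothing more can be done
None
```

I handed the job in at about 21 s (no verdict was returned): the isolator is off, the rod went down the tube to its collar and came out again, and it is held level with its tip over the blue circle, about 7 cm above the pad.

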